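Put the instrument handle away behind the roller-catch door

TASK

Pull the little cupboard's door open through its roller catch, stand the instrument handle from the tray upright in the pocket on the inside of the door, then ease the door shut until you feel the catch snap and the door is fully home. Do not ram the door against its stop, and leave the other things on the counter where they are.

Things in the scene. Friction and masses are not known exactly. Their poses are not given: they have to be found in the camera images.
- cupboard: fixed small cupboard, grey laminate with a clear acrylic top, 160 deep (x) x 200 wide (y) x 190 high; origin at the centre of its underside on the counter; its open front looks along its own -x
- door (a joint): angle (rad) of the white door on the cupboard's front; hinged on the cupboard's +y side, it opens towards the cupboard's -x; grows as it opens, to 1.75. It stays where left (hinge friction under 1 N at the handle). At the start it is shut, latched at 0.05 to 0.06, for the catch plate is loose; pushed fully home it comes deeper, to 0 give or take 0.03 (not the same each time): feel for it
- hinge (a point): point on the door's vertical hinge axis, 160 above the counter, on the outer face of the door; turns with the door: x is the inward normal of the door (into the cupboard when shut), -y points along the door from the hinge to the free edge
- handle (a point): on the axis of the upright bar of the door's steel handle, 160 above the counter: round bar 10 thick, 75 to 180 above the counter, 40 in front of the outer face, 168 from the hinge line along the door, joined to the door by a stub at each end; can be pinched from above near its top, fingers along the door's y. Axes as hinge. The door panel is 198 wide, 15 thick, its top 185 above the counter
- pocket (a point): centre of the floor of the open-topped aluminium pocket on the inner face of the door: inside 38 (door x) x 38 (along the door), floor 70 and rim 115 above the counter; it lies 88 from the hinge line along the door and 19 behind the inner face; axes as hinge
- instrument: loose dark steel instrument handle, a slim turned rod standing upright in the tray, 105 high, body 25 in diameter between 20 and 86 above its foot, foot 28, narrow neck and a 24 head at the top; 0.1 to 0.2 kg; origin at the centre of its foot
- tray: fixed flat steel tray 230 x 230 with 14 high rims, floor 3 above the counter; origin at the centre of its underside; four things stand in it, about 104 apart
- bottle: bystander in the tray: amber bottle 36 in diameter, 75 high; origin at the centre of its foot
- jar: bystander in the tray: glass jar 42 in diameter, 45 high; origin at the centre of its foot
- cup: bystander in the tray: open steel cup 44 in diameter, 50 high; origin at the centre of its foot
- bowl: bystander: steel bowl 120 in diameter on the counter to the left; origin at the centre of its foot
- spray: bystander: white bottle 60 in diameter, 170 high on the counter to the left; origin at the centre of its foot
- tape: bystander: paper roll 70 in diameter, 25 high on the counter to the right; origin at the centre of its underside
- catch: fixed steel rail of the roller catch on the cupboard's -y inner wall. It carries a plate with a sprung white roller and a rubber stop that meet a steel pin on the door. A pull of 4 to 8 N at the handle draws the loose plate out some mm, then opens the door. Shutting: 3 N moves the plate in, then up to 7 to 10 N at the handle over about 10 mm, then none: it snaps and draws the door home

How it is judged:
On the way, in this order (a step that is already met when the one before it is completed fails the run):
1. the door is pulled open, past 1.0 rad (value of joint door above 1 rad), for 0.2 s.
2. the instrument handle stands let go in the pocket (horizontal distance between instrument and pocket below 0.015 m and z of instrument in the frame of pocket between -0.01 and 0.01 m and angle between instrument's own z axis and vertical below 0.45 rad and contact force between instrument and the fingers below 0.1 N), for 0.2 s.
At the end, for the whole second after the job is handed in: The door is snapped fully home (door angle below 0.045 rad) and still, with the instrument handle standing in its pocket (foot within 15 mm of the pocket's centre and 10 mm of its floor, leaning less than 0.45 rad) and at rest (value of joint door below 0.045 rad and velocity of joint door between -0.05 and 0.05 rad/s and horizontal distance between instrument and pocket below 0.015 m and z of instrument in the frame of pocket between -0.01 and 0.01 m and angle between instrument's own z axis and vertical below 0.45 rad and linear speed of instrument below 0.03 m/s); the robot touches nothing.
It fails at once if the door is rammed home: more than 42 N in all between the door and its catch and stop (the catch itself makes up about 20 N of this when latched, so pressing the shut door with some 20 N) (contact force between catch and door above 42 N).
It fails at once if another thing on the counter is pushed more than 30 mm or tipped (distance of any of bottle, jar, cup, bowl, spray, tape from where it was at the start of the episode above 0.03 m or angle between any of bottle, jar, cup, spray, bowl's own z axis and vertical above 0.5 rad).
It also fails if it takes over 72 s, if anything falls off the work surface, if the arm or the gripper's body presses on something with over 40 N, if the wrist force passes 120 N, or if a joint passes its speed limit or range.

ROBOT

A 6-joint arm with a two-finger parallel gripper is mounted at the origin on the work surface. World frame = base frame: x ahead of the robot, y to its left, z up, the work surface at z = 0. Lengths are in m, angles in rad, forces in N, time in s.
With the tool pointing down it reaches from about 0.275 to 0.725 m from the base axis. Payload 5.6 kg.
Tool frame: the origin (TCP) lies at the very end of the fingers, on their centre line; the grasp point (between the pads) lies 19 mm behind it (arm.tcp_to_grasp is the distance from the TCP to the grasp point, in m); x points along the fingers, y is the direction in which the jaws open and shut, and the axes are right-handed (so a half turn about x gives the same grasp; the last joint's range is limited). The gripper opens to 85 mm and grips with 20 to 120 N. Pads are 22 mm wide; open, the fingers measure 114 mm over their backs; the gripper's body (76 mm by 85 mm) begins 54 mm behind the grasp point. The pads swing forward as they close: fully open they stand 13 mm farther back than shut.
Start: joints at [0.285, 0.255, 0.108, 0, -1.424, -0.285], TCP at [0.55, 0, 0.231] pointing down, gripper open.
Joint ranges: [-2.95, 2.95], [-1.21, 1.97], [-1.09, 1.5], [-2.87, 1.71], [-2.94, -0.07], [-3.05, 3.05]. Speed limits (rad/s): [2.57, 2.57, 3.14, 3.14, 3.14, 3.14].

INTERFACE

Orientations are given as a unit quaternion [x, y, z, w].
In Python, from workcell import arm gives the robot as it stands.
- The arm moves only by the shell command python3 -m pendant 'ROWS'. ROWS is text: rows parted by semicolons, each of 5 numbers parted by spaces: the shift along the tool's x, y, z in cm, then the turn about the tool's x in rad, then the opening in per cent of the stroke, from 0 (shut) to 100 (fully open). In form: dx dy dz roll grip; .... A call has 1 to 20 rows; each row is the pose to reach, as a shift and turn from the pose commanded when the call began, along the tool's axes at that moment; what a row does not reach only later rows make up. A row lasts 1/8 s, in which the tool goes at most 62.5 mm and 10.7 degrees, less where a joint would pass 70% of its speed; a pose out of reach is approached as far as the arm can. A call with a gripper value outside its range is refused whole. The fingers move at their own pace and stop on an object; the grip force is fixed at half the most. Time passes only in rows, so rows that repeat a pose let the fingers close. It gives the time, the measured TCP pose, the force and the opening at its end, in the units of the state.
- arm.sense(): the state, without advancing time (a new reading comes with each control period).
- arm.snapshot(name): name is "scene" or "side" or "wrist"; returns a dict with "img" (480x640x3 uint8, red, green, blue), "intrinsics" (3x3 intrinsics, pixels), "cam_to_world" (4x4, takes a point from camera to world coordinates). Camera axes: x right, y up, looking along -z (the intrinsics and any distortion apply to the point x, -y, -z); pixel columns grow to the right and rows downward; lengths in m; the calibration is good to about 2 mm. A picture is of the moment at which its call begins. There is no depth.
- arm.sign_off(): hands the job in, once; it reports no verdict.
The state is a dict: "t": time; "joints": joint angles; "joint_velocities": joint speeds; "joint_torque": joint torques, N m; "eef_pos": TCP position; "orientation": TCP orientation; "wrist_force": force on the tool from outside, world axes, zero at the start; "torque": the same for the moment, N m; "finger_gap": finger opening in m.
Only numpy, scipy, OpenCV 4.12 (cv2) and the standard library are available. Lean on these libraries where they do the work, as an engineer would, in place of code of your own. Each camera call takes 0.05 s, during which the arm holds its last target.

## Working session

There is one attempt and no reset: what is moved stays moved. The work goes in short steps, Python scripts to look and compute and a shell command to move; the robot and the scene stay as the last step left them, time stands still between calls to the robot, and variables do not carry over. Pictures are saved under pics/ and viewed, and the job is handed in when it is done.

```bash
ls; mkdir -p pics; python3 - <<'E'
from workcell import arm
import cv2,numpy as np
s=arm.sense();print({k:np.round(v,4).tolist() for k,v in s.items()})
for n in ("scene","side","wrist"):
    d=arm.snapshot(n);cv2.imwrite(f"pics/{n}0.png",d["img"][:,:,::-1]);np.savez(f"pics/{n}0.npz",**d)
    print(n,np.round(d["intrinsics"],1).tolist(),np.round(d["cam_to_world"],3).tolist(),[k for k in d])
E
```

```text
pics
{'t': 0.0, 'joints': [0.2846, 0.2557, 0.107, -0.0005, -1.4239, -0.2846], 'joint_velocities': [-0.0008, -0.0026, 0.0013, 0.0003, 0.0003, 0.0018], 'joint_torque': [-0.0004, -38.6632, 23.7934, 5.3647, -0.0063, -0.0], 'eef_pos': [0.5495, 0.0001, 0.2304], 'orientation': [-0.4995, 0.5005, 0.5004, 0.4995], 'wrist_force': [-1.0951, -0.0553, -0.4927], 'torque': [0.017, -0.054, -0.0178], 'finger_gap': 0.0853}
scene [[561.1, 0.0, 325.0], [0.0, 561.1, 238.9], [0.0, 0.0, 1.0]] [[-0.821, -0.408, 0.4, 1.182], [0.571, -0.578, 0.582, 0.976], [-0.006, 0.707, 0.708, 1.253], [0.0, 0.0, 0.0, 1.0]] ['img', 'intrinsics', 'cam_to_world']
side [[599.4, 0.0, 313.1], [0.0, 599.4, 236.1], [0.0, 0.0, 1.0]] [[0.989, 0.09, -0.116, 0.357], [-0.146, 0.701, -0.698, -1.029], [0.019, 0.708, 0.706, 1.177], [0.0, 0.0, 0.0, 1.0]] ['img', 'intrinsics', 'cam_to_world']
wrist [[336.0, 0.0, 314.9], [0.0, 336.0, 243.8], [0.0, 0.0, 1.0]] [[-1.0, -0.0, 0.002, 0.55], [-0.0, -0.95, -0.314, -0.081], [0.002, -0.314, 0.95, 0.373], [0.0, 0.0, 0.0, 1.0]] ['img', 'intrinsics', 'cam_to_world']
```

View pics/scene0.png

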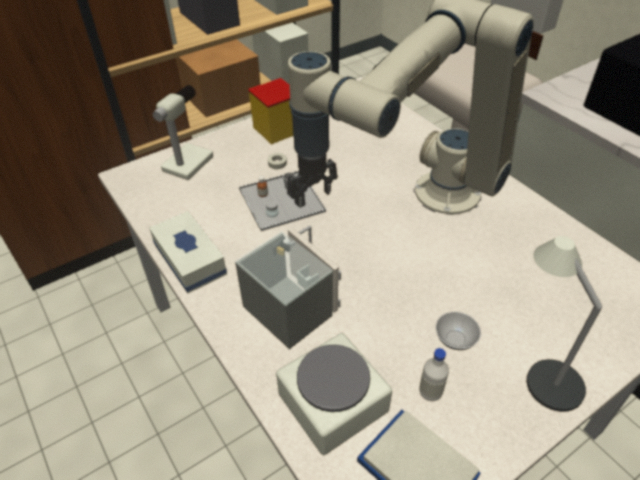

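View pics/side0.png

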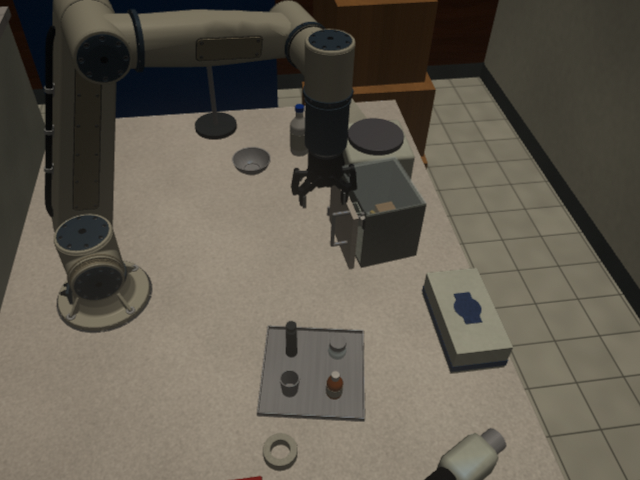

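View pics/wrist0.png

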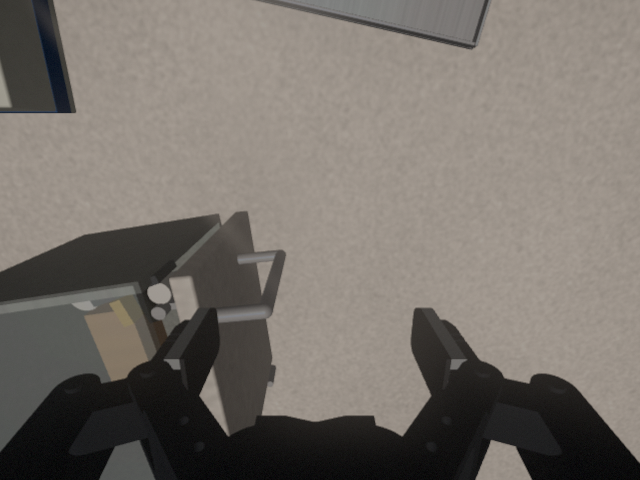

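The wrist view shows the door handle: top of the bar near (268,315), foot near (283,252). The side view shows the tray with the instrument at about (291,340). I'll zoom in to measure.

```bash
python3 - <<'E'
import cv2,numpy as np
w=cv2.imread("pics/wrist0.png");cv2.imwrite("pics/w0z.png",cv2.resize(w[200:400,130:330],None,fx=3,fy=3,interpolation=cv2.INTER_CUBIC))
s=cv2.imread("pics/side0.png");cv2.imwrite("pics/s0z.png",cv2.resize(s[310:430,250:380],None,fx=5,fy=5,interpolation=cv2.INTER_CUBIC))
cv2.imwrite("pics/s0y.png",cv2.resize(s[150:270,320:440],None,fx=5,fy=5,interpolation=cv2.INTER_CUBIC))
E
```

```text
(no output)
```

View pics/w0z.png

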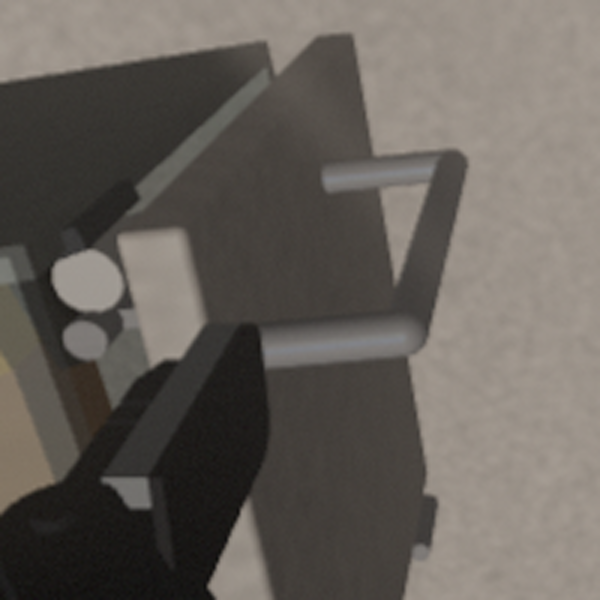

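View pics/s0z.png

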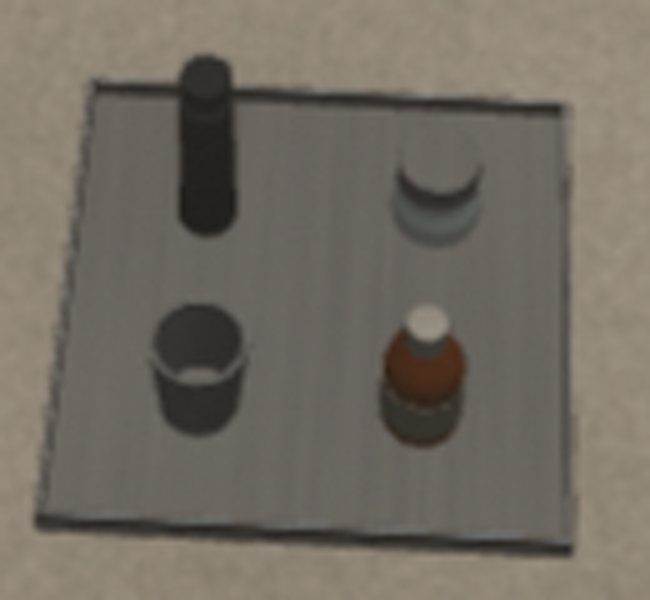

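View pics/s0y.png

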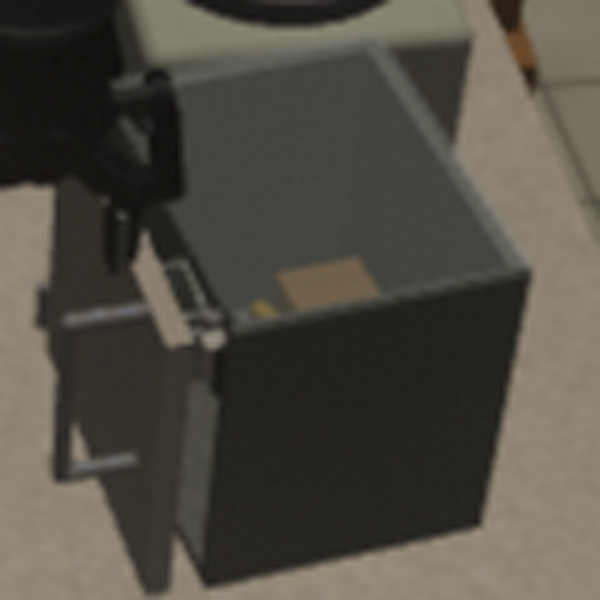

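```bash
cat > h.py <<'E'
import numpy as np
def load(n): 
    d=np.load(f"pics/{n}.npz");return d
def ray(d,u,v):
    K=d["intrinsics"];M=d["cam_to_world"]
    c=np.array([(u-K[0,2])/K[0,0],-(v-K[1,2])/K[1,1],-1.]);return M[:3,3],M[:3,:3]@c
def onz(d,u,v,z):
    o,r=ray(d,u,v);return (o+r*(z-o[2])/r[2])
def proj(d,p):
    K=d["intrinsics"];M=d["cam_to_world"];c=M[:3,:3].T@(np.array(p)-M[:3,3])
    return K[0,2]+K[0,0]*c[0]/-c[2],K[1,2]-K[1,1]*c[1]/-c[2]
def tool():
    from workcell import arm
    from scipy.spatial.transform import Rotation as R
    s=arm.sense();return np.array(s["eef_pos"]),R.from_quat(s["orientation"]).as_matrix(),s
E
python3 - <<'E'
from h import *
w=load("wrist0");s=load("side0")
W=lambda x,y,z:onz(w,130+x/3,200+y/3,z)
S=lambda x,y,z:onz(s,320+x/5,150+y/5,z)
T=lambda x,y,z:onz(s,250+x/5,310+y/5,z)
p=lambda n,v:print(n,np.round(v,4))
p("handle top w",W(412,336,.177));p("handle bot w",W(450,164,.077))
p("handle top s",S(72,320,.178));p("handle bot s",S(65,470,.077))
p("door in",W(118,235,.185));p("door out",W(187,228,.185))
p("door out s",S(180,340,.185));
a=S(208,585,0);b=S(480,525,0);c=S(222,332,.19);e=S(530,270,.19);f=S(375,45,.19)
for n,v in zip("abcef",(a,b,c,e,f)):p(n,v)
for n,v in (("ab",b-a),("ce",e-c),("ef",f-e)):print(n,np.linalg.norm(v),np.degrees(np.arctan2(v[1],v[0])))
p("inst top",T(207,78,.108));p("inst bot",T(207,222,.003))
tc=[T(92,82,.014),T(565,102,.014),T(572,552,.0),T(37,528,.0)]
for t in tc:p("tray",t)
p("jar",T(440,165,.048));p("cup",T(200,342,.053));p("bottle",T(428,320,.078))
E
```

```text
handle top w [0.5807 0.0311 0.177 ]
handle bot w [0.5819 0.0275 0.077 ]
handle top s [0.5853 0.0286 0.178 ]
handle bot s [0.5855 0.0243 0.077 ]
door in [0.6382 0.0033 0.185 ]
door out [0.624  0.0017 0.185 ]
door out s [6.333e-01 6.000e-04 1.850e-01]
a [0.6623 0.0044 0.    ]
b [0.8176 0.0283 0.    ]
c [ 0.6532 -0.0016  0.19  ]
e [0.8143 0.0233 0.19  ]
f [0.7816 0.2098 0.19  ]
ab 0.15713337115150436 8.773142214434667
ce 0.16301202025245606 8.806288243629561
ef 0.1893485793042521 99.94325413595838
inst top [ 0.446  -0.2406  0.108 ]
inst bot [ 0.4449 -0.2447  0.003 ]
tray [ 0.3993 -0.1664  0.014 ]
tray [ 0.6208 -0.2077  0.014 ]
tray [ 0.5791 -0.4282  0.    ]
tray [ 0.3546 -0.3863  0.    ]
jar [ 0.5497 -0.2585  0.048 ]
cup [ 0.4309 -0.338   0.053 ]
bottle [ 0.5258 -0.3557  0.078 ]
```

```bash
cat >> h.py <<'E'
from math import *
YAW=radians(9.);U=np.array([cos(YAW),sin(YAW)]);V=np.array([-sin(YAW),cos(YAW)])
H=np.array([.606,.201])
def door(th):
    d=-cos(th)*V-sin(th)*U; n=-cos(th)*U+sin(th)*V
    return d,n
def hand(th): d,n=door(th);return H+.168*d+.04*n
def pock(th): d,n=door(th);return H+.088*d-.034*n
def rel(p,ydir=None):
    """cm shifts in tool axes and roll to align tool y with +-ydir"""
    e,R,s=tool(); sh=R.T@(np.array(p)-e)*100
    if ydir is None: return np.round(sh,2)
    y=np.array([*ydir,0.]); t=R.T@y; a=atan2(t[2],t[1]); 
    if a>pi/2:a-=pi
    if a<-pi/2:a+=pi
    return np.round(sh,2),round(a,3)
E
python3 - <<'E'
from h import *
e,R,s=tool();print(np.round(R,3))
print(hand(.055),pock(1.4))
print(rel([.583,.029,.25],door(.055)[0]),rel([.583,.029,.146],door(.055)[0]))
s=load("side0");print(onz(s,252,165,.0))
E
```

```text
[[-0.001 -1.     0.   ]
 [-0.     0.     1.   ]
 [-1.     0.001 -0.   ]]
[0.58332783 0.02979844] [0.53363701 0.14047234]
(array([-1.94, -3.34,  2.9 ]), 1.469) (array([ 8.46, -3.35,  2.9 ]), 1.469)
[0.40709417 0.47309184 0.        ]
```

```bash
python3 -m pendant '0 -0.4 0.3 -0.18 60; 0 -0.8 0.7 -0.36 60; 0 -1.2 1.1 -0.54 60; 0 -1.6 1.5 -0.72 60; 0 -2 1.9 -0.9 60; 0 -2.4 2.2 -1.08 60; 0 -2.8 2.5 -1.26 60; 0 -3.1 2.7 -1.44 60; 0 -3.35 2.9 -1.62 60; 0 -3.35 2.9 -1.67 60; 0 -3.35 2.9 -1.67 60'; python3 - <<'E'
from h import *
from workcell import arm
import cv2
print(rel([.583,.029,.146],door(.055)[0]))
d=arm.snapshot("wrist");cv2.imwrite("pics/wrist1.png",d["img"][:,:,::-1]);np.savez("pics/wrist1.npz",**d)
E
```

```text
t: 1.52
eef_pos: [0.5833, 0.0291, 0.2309]
orientation: [-0.706, -0.035, 0.707, -0.035]
wrist_force: [-0.9, -0.4, 0.8]
finger_gap: 0.0513
(array([8.49, 0.  , 0.03]), -0.003)
```

View pics/wrist1.png

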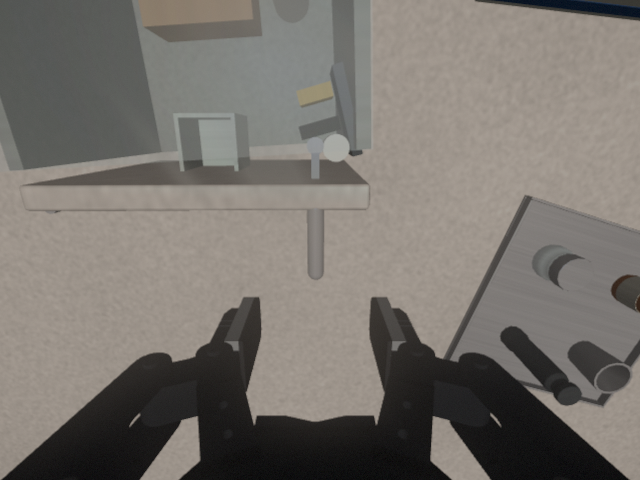

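The wrist view is square to the door. The outer top edge runs from (23,209) to (369,209), the handle bar's top end is at (315,275), and the pocket is at (208,140). I'll check the hinge position from these.

```bash
python3 - <<'E'
from h import *
w=load("wrist1")
a=onz(w,24,209,.185);b=onz(w,369,209,.185);d=(b-a)/np.linalg.norm(b-a)
print(a,b,np.linalg.norm(b-a),d,door(.055)[0]); print("handle",onz(w,315.5,272,.178))
print("pred hinge/free/handle px",proj(w,[*H,.185]),proj(w,[*(H+.198*door(.055)[0]),.185]),proj(w,[*hand(.055),.18]))
print("inst top",onz(w,568,393,.108), "foot", onz(w,511,336,.003))
E
```

```text
[0.60587497 0.19786882 0.185     ] [0.62530424 0.00153681 0.185     ] 0.1972910362481063 [ 0.09848024 -0.99513901  0.        ] [ 0.10190244 -0.9947944 ]
handle [0.5804228  0.02781039 0.178     ]
pred hinge/free/handle px (np.float64(18.356892246143104), np.float64(208.25644190598626)) (np.float64(364.9062028933494), np.float64(207.08608250112826)) (np.float64(312.7962675200383), np.float64(268.69747214911126))
inst top [ 0.44719516 -0.23397823  0.108     ] foot [ 0.4421454 -0.2379781  0.003    ]
```

```bash
sed -i 's/H=np.array(\[.606,.201\])/H=np.array([.606,.199])/' h.py; python3 -m pendant '3 0.1 0 0 60; 6 0.1 0 0 60; 8.3 0.1 0 0 60; 8.3 0.1 0 0 60; 8.3 0.1 0 0 0; 8.3 0.1 0 0 0; 8.3 0.1 0 0 0; 8.3 0.1 0 0 0'
```

```text
t: 2.58
eef_pos: [0.5843, 0.0288, 0.1497]
orientation: [0.707, 0.036, -0.705, 0.035]
wrist_force: [-1.5, 5.3, 6.3]
finger_gap: 0.0086
```

```bash
python3 - <<'E'
from h import *
e,R,s=tool();print(np.round(R,2).tolist(),s["joints"])
for i,th in enumerate([.07,.1,.15,.2,.28,.36,.46,.56,.67,.78,.89,1.0,1.11,1.22,1.32,1.4,1.43]):
    p=hand(th)-hand(.055);print(th,np.round(R.T@np.array([*p,0])*100,2)[1:],round(th-.055,3))
E
```

```text
[[0.0, 0.1, -1.0], [0.0, -1.0, -0.1], [-1.0, -0.0, -0.0]] [ 3.16051128e-01  3.57478990e-01  4.25004352e-02 -4.46629650e-04
 -1.25289603e+00  1.35448124e+00]
0.07 [-0.06  0.25] 0.015
0.1 [-0.2   0.75] 0.045
0.15 [-0.45  1.58] 0.095
0.2 [-0.75  2.39] 0.145
0.28 [-1.31  3.65] 0.225
0.36 [-1.96  4.87] 0.305
0.46 [-2.92  6.3 ] 0.405
0.56 [-4.01  7.64] 0.505
0.67 [-5.36  8.97] 0.615
0.78 [-6.85 10.15] 0.725
0.89 [-8.46 11.16] 0.835
1.0 [-10.17  11.98] 0.945
1.11 [-11.96  12.62] 1.055
1.22 [-13.81  13.05] 1.165
1.32 [-15.52  13.26] 1.265
1.4 [-16.9   13.31] 1.345
1.43 [-17.42  13.3 ] 1.375
```

```bash
python3 -m pendant '0 -0.05 0.25 0.015 0; 0 -0.2 0.75 0.045 0; 0 -0.45 1.58 0.095 0; 0 -0.75 2.4 0.145 0; 0 -1.31 3.65 0.225 0'; python3 - <<'E'
from h import *
e,R,s=tool();print(np.round(e,4),s["wrist_force"])
E
```

```text
t: 3.2
eef_pos: [0.547, 0.0375, 0.1496]
orientation: [0.707, -0.045, -0.704, -0.045]
wrist_force: [1.5, 3.2, 5.3]
finger_gap: 0.0088
[0.547  0.0375 0.1496] [1.54317898 3.22279533 5.2762979 ]
```

```bash
python3 - <<'E'
from h import *
d,n=door(.28)
for th in [.36,.46,.56,.67,.78,.89,1.0,1.11,1.22,1.32,1.4,1.43]:
    p=hand(th)-hand(.28);print(th,round(p@d*100,2),round(p@n*100,2),round(th-.28,3))
E
```

```text
0.36 -0.37 1.33 0.08
0.46 -0.99 2.94 0.18
0.56 -1.76 4.49 0.28
0.67 -2.78 6.09 0.39
0.78 -3.97 7.56 0.5
0.89 -5.32 8.9 0.61
1.0 -6.81 10.08 0.72
1.11 -8.41 11.1 0.83
1.22 -10.12 11.93 0.94
1.32 -11.75 12.51 1.04
1.4 -13.08 12.86 1.12
1.43 -13.59 12.97 1.15
```

```bash
python3 -m pendant '0 -0.37 1.33 0.08 0; 0 -0.99 2.94 0.18 0; 0 -1.76 4.49 0.28 0; 0 -2.78 6.09 0.39 0; 0 -3.97 7.56 0.5 0; 0 -5.32 8.9 0.61 0; 0 -6.81 10.08 0.72 0; 0 -8.41 11.1 0.83 0; 0 -10.12 11.93 0.94 0; 0 -11.75 12.5 1.04 0; 0 -13.08 12.86 1.12 0; 0 -13.6 12.97 1.15 0; 0 -13.6 12.97 1.15 0;0 -13.6 12.97 1.15 0'; python3 - <<'E'
from h import *
e,R,s=tool();print(np.round(e,4),hand(1.43),np.round(R[:,1],3),door(1.43))
E
```

```text
t: 4.95
eef_pos: [0.4328, 0.1877, 0.1495]
orientation: [-0.568, 0.422, 0.568, 0.42]
wrist_force: [-10.5, -0.5, 14.7]
finger_gap: 0.0087
[0.4328 0.1877 0.1495] [0.43365876 0.1879321 ] [-0.957 -0.29   0.002] (array([-0.95596203, -0.29349037]), array([-0.29349037,  0.95596203]))
```

```bash
python3 -m pendant '0 0 0 0 35; 0 0 0 0 35; 0 0 0 0 35; -2 0 0 0 35; -5 0 0 0 40; -9 0 0 0 50; -9 0 0 0 60'; python3 - <<'E'
from h import *
from workcell import arm
import cv2
print(rel([.446,-.238,.24]),rel([.446,-.238,.058]),tool()[0])
for n in("wrist","side","scene"):
    d=arm.snapshot(n);cv2.imwrite(f"pics/{n}2.png",d["img"][:,:,::-1]);np.savez(f"pics/{n}2.npz",**d)
E
```

```text
t: 5.82
eef_pos: [0.436, 0.1894, 0.2413]
orientation: [0.569, -0.419, -0.567, -0.423]
wrist_force: [0.5, -0.6, -0.7]
finger_gap: 0.0512
[ -0.    11.46 -41.18] [ 18.2   11.57 -41.21] [0.43595191 0.18935768 0.24126137]
```

View pics/wrist2.png

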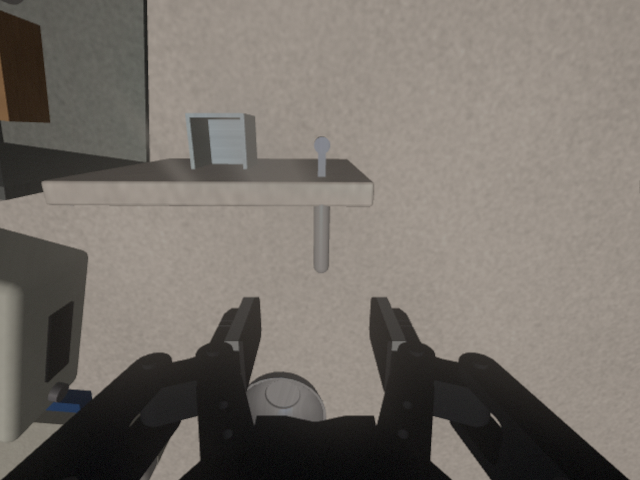

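View pics/side2.png

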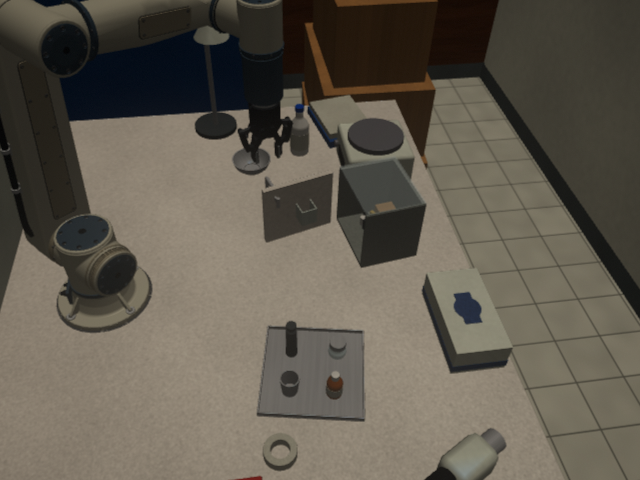

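Door open wide. The wrist view gives the door's outer top edge from (47,205) to (372,206) and the pocket's rim corners at about (190,114) and (253,115). The bystanders have not moved.

```bash
python3 - <<'E'
from h import *
import cv2
w=load("wrist2")
a=onz(w,48,206,.185);b=onz(w,372,206,.185);d=(b-a)/np.linalg.norm(b-a)
print(a,b,np.linalg.norm(b-a),d); 
th=atan2(-d[:2]@U,-d[:2]@V);print("theta",th,pock(th))
for th in(1.40,1.43,1.45):print(th,pock(th),proj(w,[*pock(th),.07]),proj(w,[*pock(th),.115]))
im=cv2.imread("pics/wrist2.png");cv2.imwrite("pics/w2z.png",cv2.resize(im[90:220,160:350],None,fx=4,fy=4,interpolation=cv2.INTER_CUBIC))
im=cv2.imread("pics/side2.png");cv2.imwrite("pics/s2z.png",cv2.resize(im[165:250,250:350],None,fx=6,fy=6,interpolation=cv2.INTER_CUBIC))
E
python3 -m pendant '0 1.4 -5 0 60; 0 2.8 -10 0 60; 0 4.2 -15 0 60; 0 5.6 -20 0 60; 0 7 -25 0 60; 0 8.4 -30 0 60; 0 9.8 -35 0 60; 0 11.2 -40 0 60; 0 11.5 -41.2 0 60; 0 11.5 -41.2 0 60; 0 11.5 -41.2 0 60'
python3 - <<'E'
from h import *
from workcell import arm
import cv2
for n in("wrist",):
    d=arm.snapshot(n);cv2.imwrite(f"pics/{n}3.png",d["img"][:,:,::-1]);np.savez(f"pics/{n}3.npz",**d)
E
```

```text
[0.60173677 0.19896885 0.185     ] [0.41456979 0.14182407 0.185     ] 0.1956962024654338 [-0.95641599 -0.29200762  0.        ]
theta 1.431550684682231 [0.53176365 0.14078519]
1.4 [0.53363701 0.13847234] (np.float64(227.52151164356417), np.float64(137.26687601848602)) (np.float64(212.68182523478703), np.float64(138.09646059434442))
1.43 [0.53185401 0.14067014] (np.float64(228.95182614723038), np.float64(140.3401229084489)) (np.float64(214.39610884818887), np.float64(141.67584616780238))
1.45 [0.53070232 0.14216463] (np.float64(229.85367923213033), np.float64(142.39976179579304)) (np.float64(215.4780502577613), np.float64(144.0728753052174))
t: 7.35
eef_pos: [0.444, -0.238, 0.2379]
orientation: [-0.568, 0.421, 0.569, 0.421]
wrist_force: [-0.1, -0.4, -1.0]
finger_gap: 0.0512
```

View pics/w2z.png

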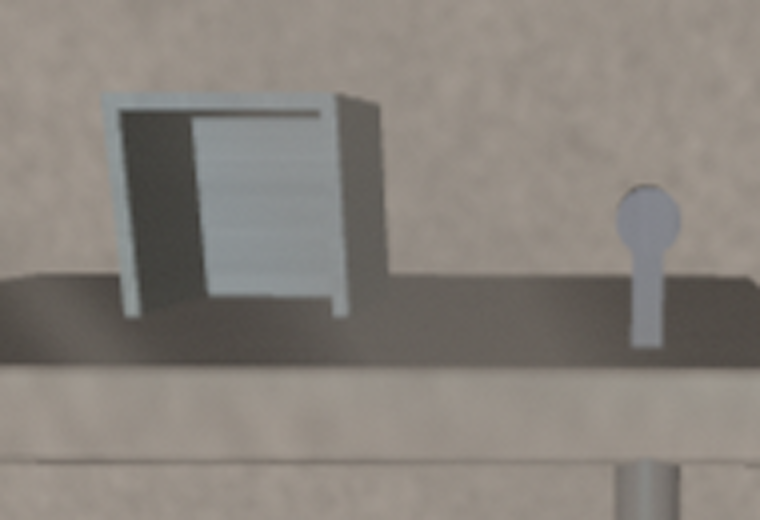

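View pics/s2z.png

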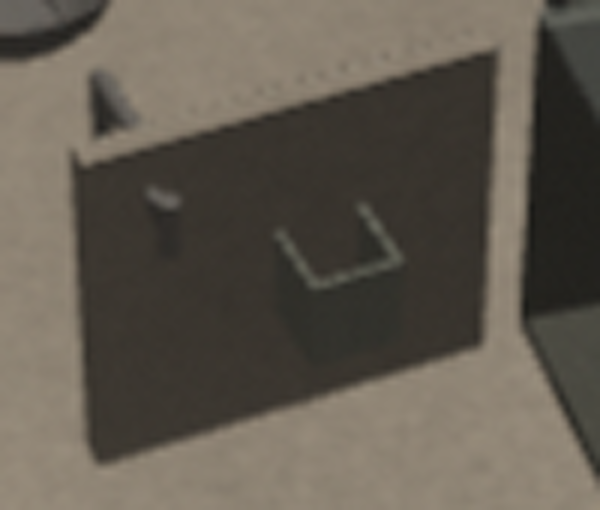

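View pics/wrist3.png

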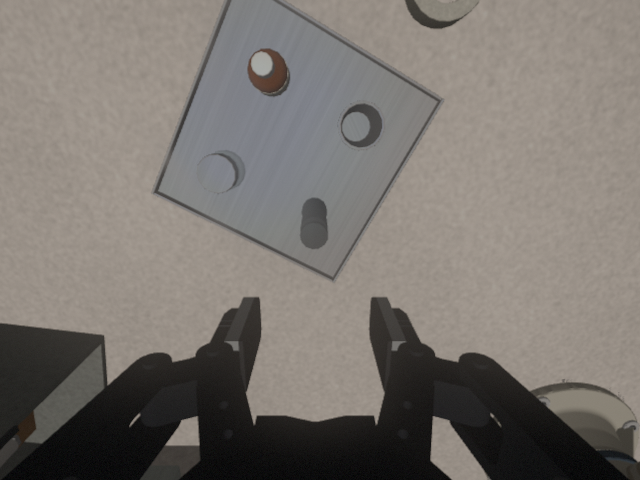

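```bash
python3 - <<'E'
from h import *
import cv2
w=load("wrist2");s=load("side2")
c=[onz(w,160+x/4,90+y/4,.115) for x,y in((120,112),(330,113),(333,316),(140,316))]
print("pocket w",np.mean(c,0),[round(np.linalg.norm(c[i]-c[i-1]),4) for i in range(4)])
k=[onz(s,250+x/6,165+y/6,.115) for x,y in((278,235),(318,287),(402,262),(362,208))]
print("pocket s",np.mean(k,0),[round(np.linalg.norm(k[i]-k[i-1]),4) for i in range(4)])
w=load("wrist3");p=onz(w,314,233.5,.108);q=onz(w,314.5,211,.003);print("inst",p,q)
im=cv2.imread("pics/wrist3.png");cv2.imwrite("pics/w3z.png",cv2.resize(im[180:270,270:360],None,fx=6,fy=6,interpolation=cv2.INTER_CUBIC))
print(rel([p[0],p[1],.058]))
E
```

```text
pocket w [0.52904508 0.14171573 0.115     ] [np.float64(0.0376), np.float64(0.0395), np.float64(0.0375), np.float64(0.038)]
pocket s [0.53208729 0.13398532 0.115     ] [np.float64(0.0415), np.float64(0.038), np.float64(0.0403), np.float64(0.0395)]
inst [ 0.44440599 -0.23801975  0.108     ] [ 0.44276792 -0.2340229   0.003     ]
[18.02 -0.02 -0.02]
```

View pics/w3z.png

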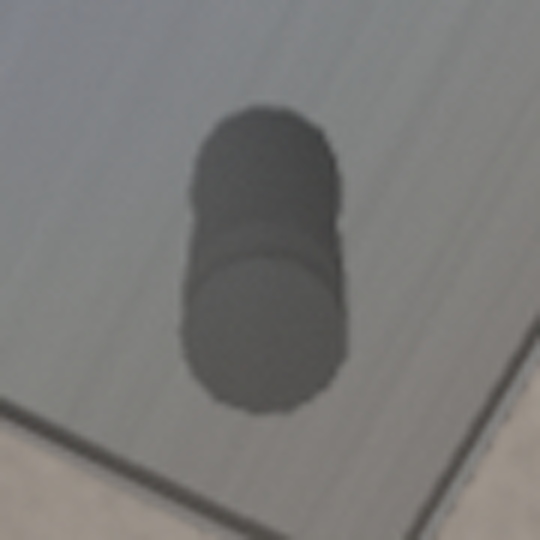

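```bash
python3 -m pendant '5 0 -0.1 0 60; 10 0 -0.1 0 60; 14 0 -0.1 0 60; 17 0 -0.1 0 60; 18.1 0 -0.1 0 60; 18.1 0 -0.1 0 60; 18.1 0 -0.1 0 0; 18.1 0 -0.1 0 0; 18.1 0 -0.1 0 0; 18.1 0 -0.1 0 0'
```

```text
t: 8.65
eef_pos: [0.4458, -0.2404, 0.0589]
orientation: [0.569, -0.421, -0.567, -0.421]
wrist_force: [0.4, 0.7, 6.5]
finger_gap: 0.0233
```

```bash
python3 -m pendant '-5 0 0 0 0; -10 0 0 0 0; -15 0 0 0 0; -16 0 0 0 0; -16 0 0 0 0'; python3 - <<'E'
from h import *
from workcell import arm
import cv2
print(rel([.531,.125,.216],door(1.43)[0]),tool()[2]["finger_gap"])
d=arm.snapshot("wrist");cv2.imwrite(f"pics/wrist4.png",d["img"][:,:,::-1]);np.savez(f"pics/wrist4.npz",**d)
E
```

```text
t: 9.28
eef_pos: [0.4444, -0.2397, 0.2173]
orientation: [0.568, -0.421, -0.568, -0.421]
wrist_force: [-0.6, 0.3, -1.7]
finger_gap: 0.0237
(array([  0.16, -18.88,  32.39]), -0.003) 0.023721006992520492
```

View pics/wrist4.png

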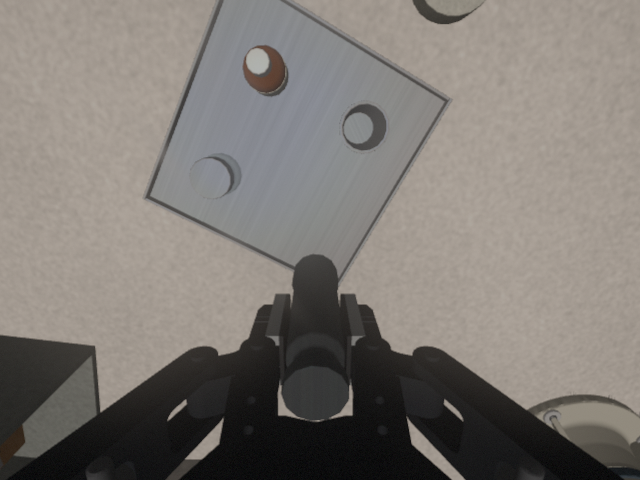

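```bash
python3 - <<'E'
from h import *
w=load("wrist4");f=tool()[0][2]-.0559
a=onz(w,315.5,392,f+.105);b=onz(w,316,274,f);print(f,a,b,tool()[0])
E
python3 -m pendant '0 -3 5 0 0; 0 -6 10 0 0; 0 -9 15 0 0; 0 -12 20 0 0; 0 -15 25 0 0; 0 -17 29 0 0; 0 -18.5 32 0 0; 0 -19 33 0 0; 0 -19 33 0 0; 0 -19 33 0 0'; python3 - <<'E'
from h import *
from workcell import arm
import cv2
print(rel([.531,.140,.216],door(1.43)[0]),tool()[0])
for n in("wrist","side","scene"):
    d=arm.snapshot(n);cv2.imwrite(f"pics/{n}5.png",d["img"][:,:,::-1]);np.savez(f"pics/{n}5.npz",**d)
E
```

```text
0.1602140225674563 [ 0.442519   -0.23543254  0.26521402] [ 0.44184058 -0.23475666  0.16021402] [ 0.44379075 -0.23954882  0.21611402]
t: 10.58
eef_pos: [0.53, 0.1299, 0.2169]
orientation: [-0.568, 0.422, 0.568, 0.421]
wrist_force: [-0.0, 0.2, -1.2]
finger_gap: 0.0233
(array([ 0.09, -0.39,  0.93]), -0.004) [0.52995348 0.1299478  0.21685889]
```

View pics/wrist5.png

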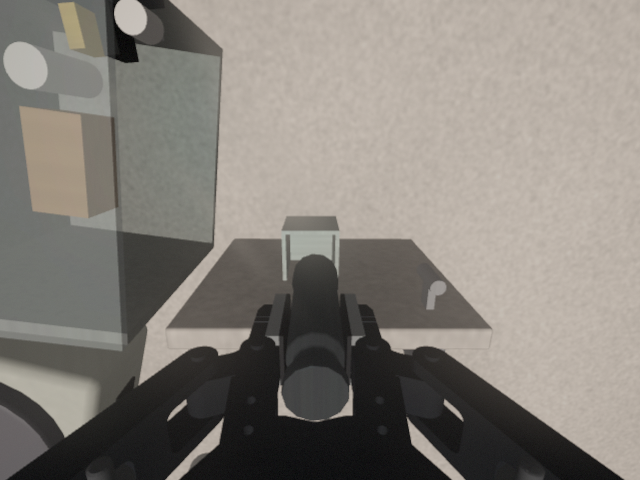

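View pics/side5.png

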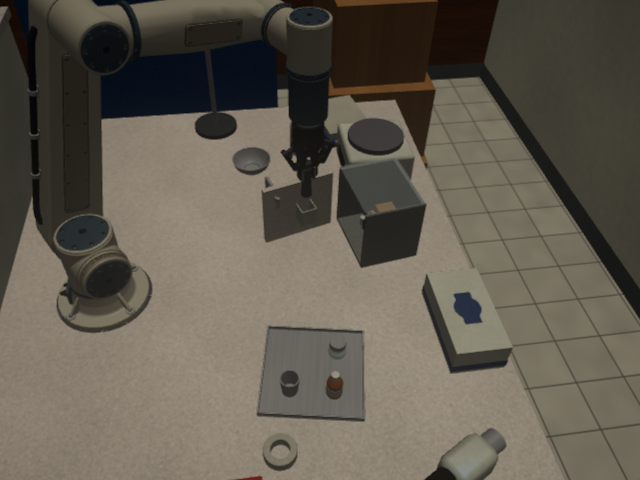

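```bash
python3 - <<'E'
from h import *
import cv2
w=load("wrist5")
im=cv2.imread("pics/wrist5.png");cv2.imwrite("pics/w5z.png",cv2.resize(im[200:440,250:390],None,fx=4,fy=2.5*1,interpolation=cv2.INTER_CUBIC))
im=cv2.imread("pics/side5.png");cv2.imwrite("pics/s5z.png",cv2.resize(im[150:250,250:350],None,fx=6,fy=6,interpolation=cv2.INTER_CUBIC))
e=tool()[0];f=e[2]-.0559
print(e,"head",onz(w,315.5,392,f+.105),"foot",onz(w,316,274,f))
E
```

```text
[0.53017834 0.13010916 0.21739279] head [0.52863308 0.13284986 0.26649279] foot [0.52754159 0.13418228 0.16149279]
```

View pics/w5z.png

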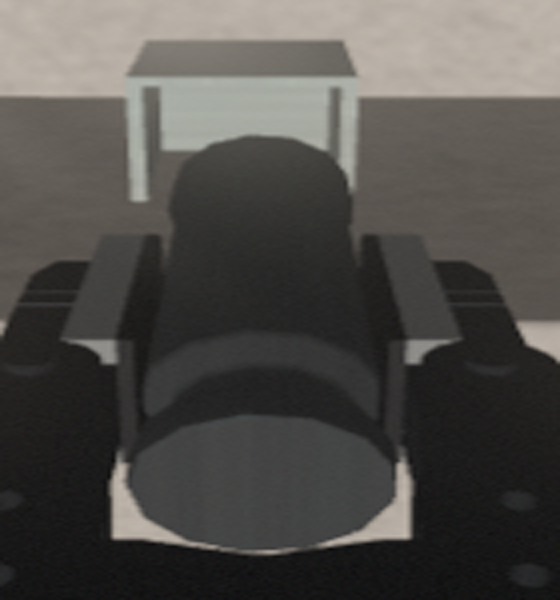

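View pics/s5z.png

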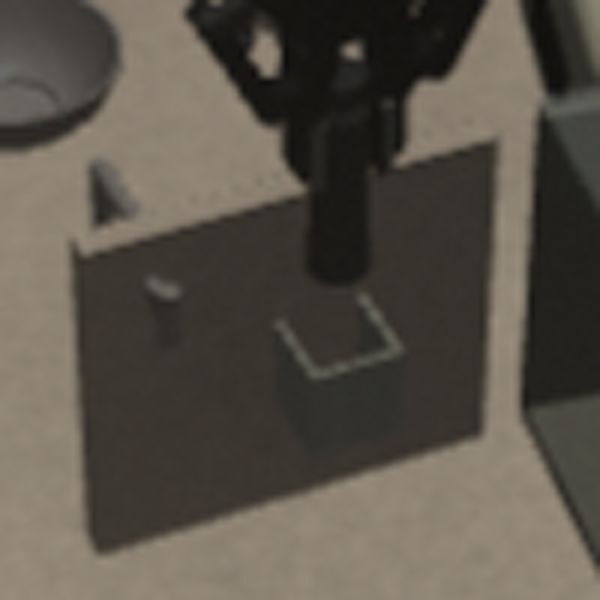

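```bash
python3 - <<'E'
from h import *
w=load("wrist5");s=load("side5")
L=onz(w,286.3,235.2,.115);Rr=onz(w,335,235.2,.115);D=onz(w,287.3,280,.115)
d,n=door(1.43)
print("pocket w",(L+Rr)/2+ (D-L)/2, np.linalg.norm(L-Rr),np.linalg.norm(D-L),"foot w",onz(w,250+261/4,200+ 205/2.5,.1615), "edge top foot", onz(w,250+261/4,200+136/2.5,.1615))
k=[onz(s,250+x/6,150+y/6,.115) for x,y in((278,322),(318,373),(402,350),(362,297))]
f=onz(s,250+338/6,150+265/6,.1615); fb=onz(s,250+338/6,150+284/6,.1615)
print("pocket s",np.mean(k,0),"foot s",f,fb)
E
```

```text
pocket w [0.52939667 0.1417267  0.115     ] 0.03704810415247387 0.03720790531192069 foot w [0.52637428 0.13968247 0.1615    ] edge top foot [0.53188175 0.12153627 0.1615    ]
pocket s [0.53230856 0.13560044 0.115     ] foot s [0.53001606 0.12932254 0.1615    ] [0.52831153 0.1170755  0.1615    ]
```

```bash
python3 -m pendant '0 -0.2 0.25 0 0; 0 -0.42 0.52 0 0; 0 -0.42 0.52 0 0; 2 -0.42 0.52 0 0; 4 -0.42 0.52 0 0; 5 -0.42 0.52 0 0; 5.5 -0.42 0.52 0 0; 6 -0.42 0.52 0 0; 6 -0.42 0.52 0 0'; python3 - <<'E'
from h import *
from workcell import arm
import cv2
print(tool()[0],tool()[2]["wrist_force"])
for n in("wrist","side"):
    d=arm.snapshot(n);np.savez(f"pics/{n}6.npz",**d);im=d["img"][:,:,::-1]
    im=im[150:250,250:350] if n=="side" else im[200:440,200:440]
    cv2.imwrite(f"pics/{n}6z.png",cv2.resize(im,(600,600),interpolation=cv2.INTER_CUBIC))
E
```

```text
t: 11.85
eef_pos: [0.5328, 0.1373, 0.1574]
orientation: [0.568, -0.421, -0.568, -0.421]
wrist_force: [-1.0, 0.1, -0.2]
finger_gap: 0.0235
[0.53279837 0.13728171 0.15735375] [-0.9579508   0.05529429 -0.21110212]
```

View pics/side6z.png

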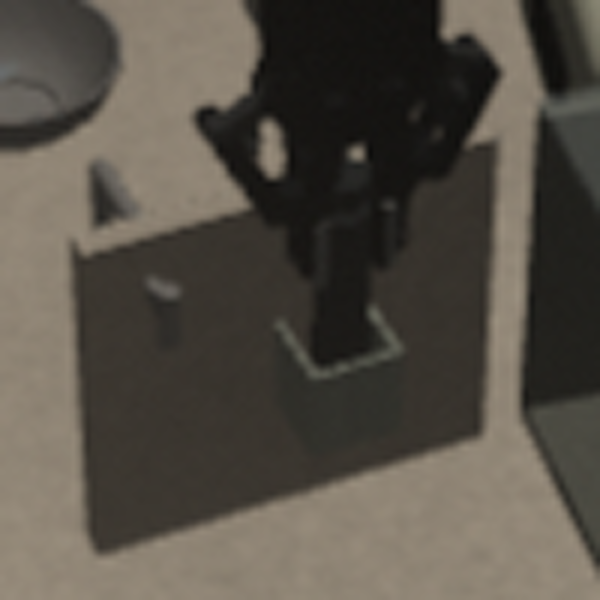

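View pics/wrist6z.png

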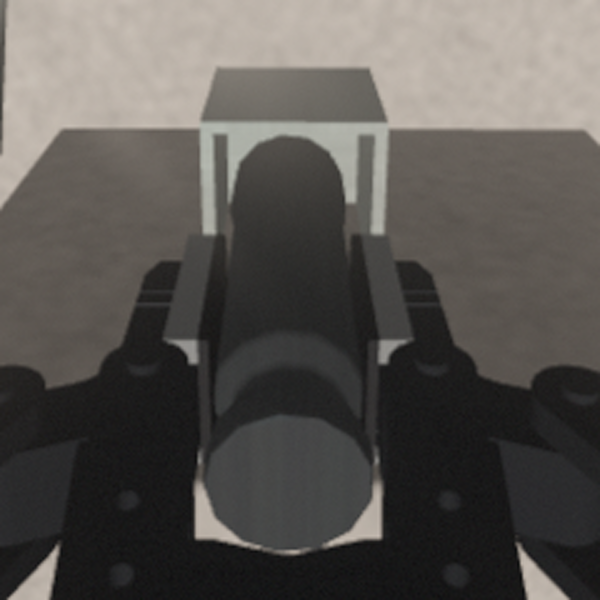

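```bash
python3 -m pendant '1 0 0 0 0; 2 0 0 0 0; 2.5 0 0 0 0; 2.8 0 0 0 0; 2.8 0 0 0 0'
```

```text
t: 12.58
eef_pos: [0.5327, 0.1372, 0.1291]
orientation: [-0.568, 0.421, 0.568, 0.421]
wrist_force: [0.7, -0.3, -1.0]
finger_gap: 0.0235
```

```bash
python3 -m pendant '0.15 0 0 0 0; 0.15 0 0 0 0'; python3 -m pendant '0.1 0 0 0 0; 0.1 0 0 0 0';  python3 -m pendant '0.1 0 0 0 0; 0.1 0 0 0 0'
```

```text
t: 12.82
eef_pos: [0.5328, 0.1373, 0.1279]
orientation: [0.568, -0.421, -0.568, -0.421]
wrist_force: [-0.8, 0.2, -1.4]
finger_gap: 0.0231
t: 13.08
eef_pos: [0.5327, 0.1372, 0.1268]
orientation: [-0.568, 0.421, 0.568, 0.421]
wrist_force: [-0.1, 0.1, -0.8]
finger_gap: 0.0229
t: 13.32
eef_pos: [0.5329, 0.1373, 0.1259]
orientation: [0.568, -0.421, -0.568, -0.421]
wrist_force: [0.1, 0.8, -0.0]
finger_gap: 0.0233
```

```bash
python3 -m pendant '0.1 0 0 0 0; 0.1 0 0 0 0';  python3 -m pendant '0.1 0 0 0 0; 0.1 0 0 0 0'
```

```text
t: 13.58
eef_pos: [0.5331, 0.1371, 0.1258]
orientation: [0.569, -0.421, -0.568, -0.421]
wrist_force: [-2.3, -0.1, 5.3]
finger_gap: 0.0232
t: 13.82
eef_pos: [0.5334, 0.1369, 0.1258]
orientation: [0.569, -0.421, -0.567, -0.421]
wrist_force: [-2.5, -1.2, 10.0]
finger_gap: 0.0236
```

```bash
python3 -m pendant '-0.1 0 0 0 45; -0.1 0 0 0 45; -0.1 0 0 0 45; -0.1 0 0 0 45; -0.1 0 0 0 45; -2 0 0 0 45; -5 0 0 0 45; -9 0 0 0 45; -13 0 0 0 45; -13 0 0 0 45'; python3 - <<'E'
from h import *
from workcell import arm
import cv2
for n in("wrist","side"):
    d=arm.snapshot(n);np.savez(f"pics/{n}7.npz",**d);im=d["img"][:,:,::-1]
    cv2.imwrite(f"pics/{n}7.png",im)
    im=im[150:250,250:350] if n=="side" else im
    cv2.imwrite(f"pics/{n}7z.png",cv2.resize(im,(600,600) if n=="side" else (640,480),interpolation=cv2.INTER_CUBIC))
E
```

```text
t: 15.08
eef_pos: [0.5344, 0.1377, 0.2575]
orientation: [0.569, -0.419, -0.567, -0.423]
wrist_force: [0.1, 0.2, -0.4]
finger_gap: 0.0382
```

View pics/side7z.png

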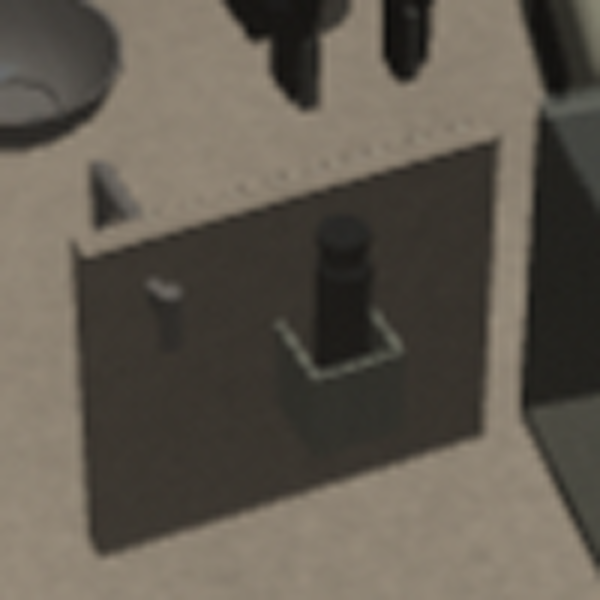

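View pics/wrist7z.png

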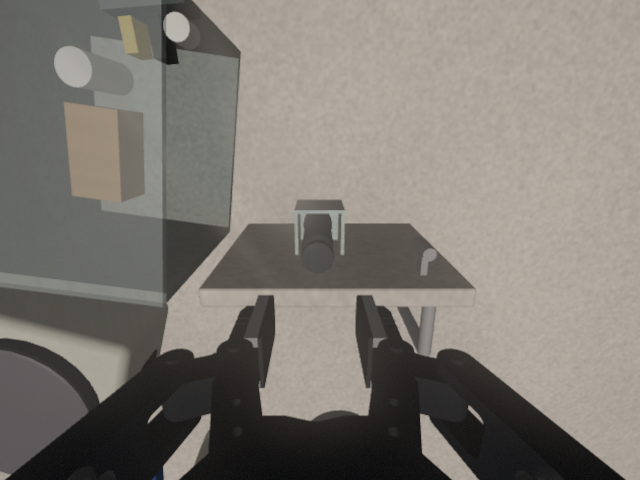

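```bash
python3 - <<'E'
from h import *
w=load("wrist7")
a=onz(w,201,304.5,.185);b=onz(w,473,305,.185);d=(b-a)/np.linalg.norm(b-a)
th=atan2(-d[:2]@U,-d[:2]@V);print(a,b,th,hand(th))
print(rel([.4335,.1885,.2575],door(1.43)[0]),rel([.4335,.1885,.150],door(1.43)[0]))
E
```

```text
[0.6025256  0.19635916 0.185     ] [0.41585673 0.13921488 0.185     ] 1.43080806321236 [0.43364988 0.18807137]
(array([-0.38,  8.  ,  7.77]), -0.003) (array([10.37,  8.01,  7.76]), -0.003)
```

```bash
python3 -m pendant '0 2.7 2.6 0 45; 0 5.4 5.2 0 45; 0 8 7.75 0 45; 0 8 7.75 0 45; 0 8 7.75 0 45'; python3 - <<'E'
from h import *
from workcell import arm
import cv2
print(tool()[0],rel([.4335,.1885,.150],door(1.43)[0]))
d=arm.snapshot("wrist");np.savez(f"pics/wrist8.npz",**d);im=d["img"][:,:,::-1];cv2.imwrite(f"pics/wrist8.png",im)
E
```

```text
t: 15.8
eef_pos: [0.4335, 0.1879, 0.253]
orientation: [-0.568, 0.421, 0.568, 0.42]
wrist_force: [-0.5, -0.1, -0.1]
finger_gap: 0.0387
[0.43354354 0.18793929 0.25304841] (array([10.3 , -0.03,  0.06]), -0.002)
```

View pics/wrist8.png

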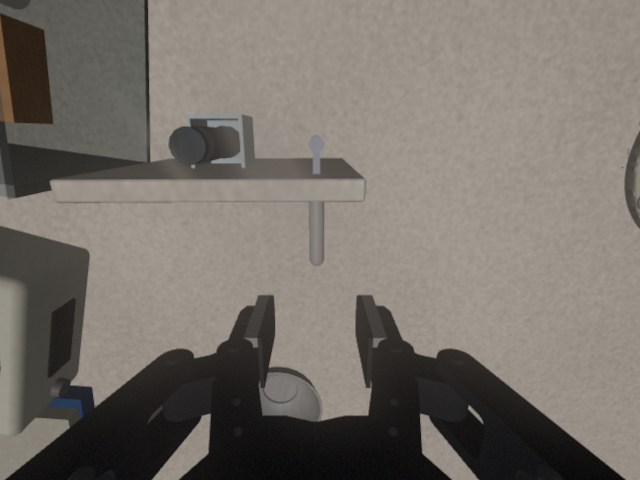

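```bash
python3 -m pendant '4 0 0 0 45; 8 0 0 0 45; 10.3 0 0 0 45; 10.3 0 0 0 45; 10.3 0 0 0 0; 10.3 0 0 0 0; 10.3 0 0 0 0; 10.3 0 0 0 0'; python3 - <<'E'
from h import *
d,n=door(1.43)
for th in [1.4,1.32,1.22,1.11,1.,.9,.8,.7,.6,.5,.4,.32,.26,.2]:
    p=hand(th)-hand(1.43);print(th,round(p@d*100,2),round(p@n*100,2),round(th-1.43,3))
E
```

```text
t: 16.85
eef_pos: [0.4326, 0.1878, 0.1519]
orientation: [-0.568, 0.421, 0.568, 0.421]
wrist_force: [-7.3, -1.3, 4.1]
finger_gap: 0.0083
1.4 0.11 -0.51 -0.03
1.32 0.34 -1.87 -0.11
1.22 0.46 -3.59 -0.21
1.11 0.41 -5.49 -0.32
1.0 0.14 -7.37 -0.43
0.9 -0.28 -9.04 -0.53
0.8 -0.87 -10.67 -0.63
0.7 -1.61 -12.22 -0.73
0.6 -2.51 -13.7 -0.83
0.5 -3.55 -15.08 -0.93
0.4 -4.72 -16.34 -1.03
0.32 -5.75 -17.27 -1.11
0.26 -6.56 -17.91 -1.17
0.2 -7.41 -18.5 -1.23
```

```bash
python3 -m pendant '0 0.11 -0.51 -0.03 0; 0 0.34 -1.87 -0.11 0; 0 0.46 -3.59 -0.21 0; 0 0.41 -5.49 -0.32 0; 0 0.14 -7.37 -0.43 0; 0 -0.28 -9.04 -0.53 0; 0 -0.87 -10.67 -0.63 0; 0 -1.61 -12.22 -0.73 0; 0 -2.51 -13.7 -0.83 0; 0 -3.55 -15.08 -0.93 0; 0 -4.72 -16.34 -1.03 0; 0 -5.75 -17.27 -1.11 0; 0 -6.56 -17.91 -1.17 0; 0 -7.41 -18.5 -1.23 0; 0 -7.41 -18.5 -1.23 0'; python3 - <<'E'
from h import *
from workcell import arm
import cv2
e=tool()[0];print(e,hand(.2))
for n in("wrist","side"):
    d=arm.snapshot(n);np.savez(f"pics/{n}9.npz",**d);im=d["img"][:,:,::-1]
    cv2.imwrite(f"pics/{n}9.png",im)
d,n=door(.2)
for th in [.17,.14,.12,.1,.09,.08]:
    p=hand(th)-hand(.2);print(th,round(p@d*100,2),round(p@n*100,2),round(th-.2,3))
E
```

```text
t: 18.73
eef_pos: [0.5598, 0.0333, 0.1519]
orientation: [0.708, -0.016, -0.706, -0.017]
wrist_force: [1.8, 3.0, 1.8]
finger_gap: 0.0082
[0.55979597 0.03326092 0.15190729] [0.55882843 0.03287101]
0.17 0.11 -0.51 -0.03
0.14 0.21 -1.01 -0.06
0.12 0.27 -1.36 -0.08
0.1 0.32 -1.7 -0.1
0.09 0.34 -1.87 -0.11
0.08 0.36 -2.04 -0.12
```

View pics/wrist9.png

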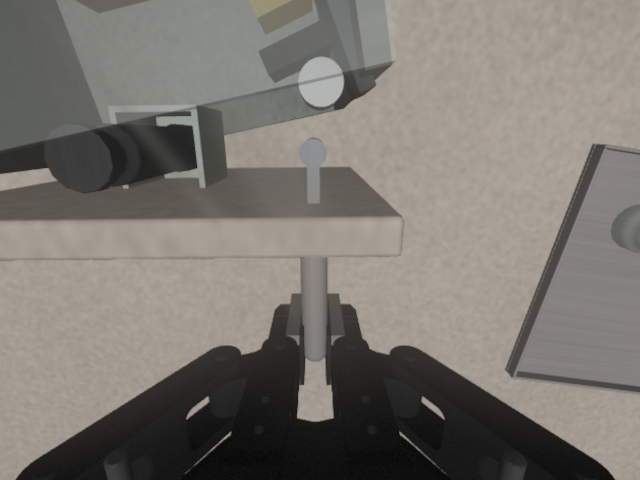

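View pics/side9.png

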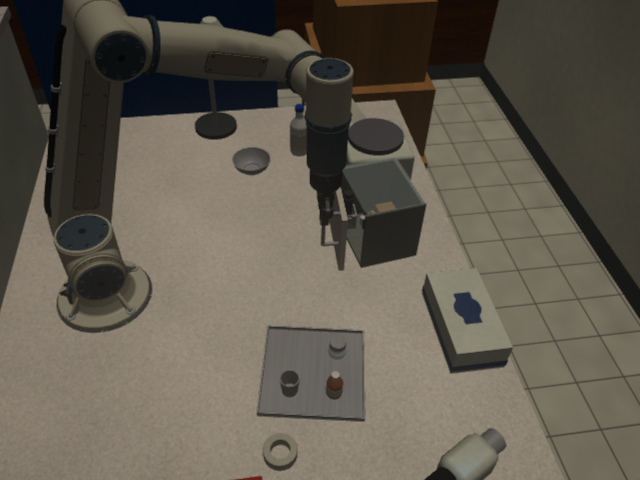

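```bash
cat > f.py <<'E'
from h import *
e,R,s=tool();f=np.array(s["wrist_force"]);z=R[:,2]
print("fn(against push)",round(float(f@z),2),"fy",round(float(f@R[:,1]),2),"pos along n",round(float(e@z)*1000,2))
E
python3 -m pendant '0 0.05 -0.26 -0.015 0; 0 0.11 -0.51 -0.03 0; 0 0.16 -0.76 -0.045 0; 0 0.21 -1.01 -0.06 0'; python3 f.py
python3 -m pendant '0 0.03 -0.17 -0.01 0; 0 0.06 -0.35 -0.02 0'; python3 f.py
```

```text
t: 19.32
eef_pos: [0.5692, 0.031, 0.1519]
orientation: [0.708, 0.006, -0.706, 0.005]
wrist_force: [1.1, 6.2, 5.5]
finger_gap: 0.0086
fn(against push) -1.24 fy -6.19 pos along n -569.98
t: 19.58
eef_pos: [0.5725, 0.0303, 0.1519]
orientation: [0.708, 0.013, -0.706, 0.012]
wrist_force: [-2.3, 6.4, 6.9]
finger_gap: 0.0087
fn(against push) 2.02 fy -6.44 pos along n -573.52
```

```bash
python3 -m pendant '0 0.02 -0.15 -0.009 0; 0 0.02 -0.15 -0.009 0' >/dev/null; python3 f.py
python3 -m pendant '0 0.02 -0.15 -0.009 0; 0 0.02 -0.15 -0.009 0'>/dev/null; python3 f.py
python3 -m pendant '0 0.02 -0.15 -0.009 0; 0 0.02 -0.15 -0.009 0'>/dev/null; python3 f.py
```

```text
fn(against push) 1.19 fy -5.02 pos along n -574.42
fn(against push) 2.56 fy -5.82 pos along n -575.76
fn(against push) 2.4 fy -4.41 pos along n -577.14
```

```bash
python3 -m pendant '0 0.01 -0.15 -0.009 0; 0 0.01 -0.15 -0.009 0' >/dev/null; python3 f.py
python3 -m pendant '0 0.01 -0.15 -0.009 0; 0 0.01 -0.15 -0.009 0'>/dev/null; python3 f.py
python3 -m pendant '0 0.01 -0.15 -0.009 0; 0 0.01 -0.15 -0.009 0'>/dev/null; python3 f.py
```

```text
fn(against push) 2.22 fy -4.64 pos along n -578.42
fn(against push) 1.64 fy -3.98 pos along n -579.7
fn(against push) 2.42 fy -3.32 pos along n -580.81
```

```bash
python3 -m pendant '0 0.01 -0.12 -0.007 0; 0 0.01 -0.12 -0.007 0' >/dev/null; python3 f.py
python3 -m pendant '0 0.01 -0.12 -0.007 0; 0 0.01 -0.12 -0.007 0'>/dev/null; python3 f.py
python3 -m pendant '0 0.01 -0.12 -0.007 0; 0 0.01 -0.12 -0.007 0'>/dev/null; python3 f.py
```

```text
fn(against push) 6.16 fy -3.83 pos along n -580.5
fn(against push) 8.79 fy -4.56 pos along n -580.66
fn(against push) 7.93 fy -4.14 pos along n -581.7
```

```bash
for i in 1 ; do python3 -m pendant '0 0.01 -0.1 -0.006 0; 0 0.01 -0.1 -0.006 0' >/dev/null; python3 f.py; done
python3 -m pendant '0 0.01 -0.1 -0.006 0; 0 0.01 -0.1 -0.006 0'>/dev/null; python3 f.py
python3 -m pendant '0 0.01 -0.1 -0.006 0; 0 0.01 -0.1 -0.006 0'>/dev/null; python3 f.py
```

```text
fn(against push) 7.25 fy -2.47 pos along n -582.79
fn(against push) 5.2 fy -1.18 pos along n -583.92
fn(against push) 4.35 fy -1.39 pos along n -585.11
```

```bash
python3 -m pendant '0 0 -0.1 -0.006 0; 0 0 -0.1 -0.006 0' >/dev/null; python3 f.py
python3 -m pendant '0 0 -0.1 -0.006 0; 0 0 -0.1 -0.006 0'>/dev/null; python3 f.py
```

```text
fn(against push) 2.83 fy 0.66 pos along n -586.29
fn(against push) 0.17 fy 1.51 pos along n -587.41
```

```bash
python3 -m pendant '0 0 -0.1 -0.006 0; 0 0 -0.1 -0.006 0' >/dev/null; python3 f.py
python3 -m pendant '0 0 -0.1 -0.006 0; 0 0 -0.1 -0.006 0'>/dev/null; python3 f.py
```

```text
fn(against push) 0.06 fy 3.39 pos along n -588.56
fn(against push) -0.85 fy 5.37 pos along n -589.76
```

```bash
python3 -m pendant '0 -0.01 -0.1 -0.006 0; 0 -0.01 -0.1 -0.006 0' >/dev/null; python3 f.py
python3 -m pendant '0 -0.02 -0.1 -0.006 0; 0 -0.02 -0.1 -0.006 0'>/dev/null; python3 f.py
```

```text
fn(against push) 1.2 fy 5.52 pos along n -589.97
fn(against push) 2.96 fy 6.86 pos along n -589.45
```

```bash
python3 -m pendant '0 -0.02 -0.1 -0.003 0; 0 -0.02 -0.1 -0.003 0' >/dev/null; python3 f.py
python3 -m pendant '0 -0.02 -0.1 0 0; 0 -0.02 -0.1 0 0'>/dev/null; python3 f.py
```

```text
fn(against push) 4.79 fy 7.76 pos along n -589.71
fn(against push) 6.87 fy 6.99 pos along n -589.67
```

```bash
python3 -m pendant '0 0 0.15 0 0; 0 0 0.3 0 0; 0 0 0.3 0 0';python3 f.py; python3 -m pendant '0 0 0 0 15; 0 0 0 0 30; 0 0 0 0 30; 0 0 0 0 30; -2 0 0 0 30; -5 0 0 0 30; -9 0 0 0 30; -9 0 0 0 30'; python3 - <<'E'
from h import *
from workcell import arm
import cv2
for n in("wrist","side","scene"):
    d=arm.snapshot(n);np.savez(f"pics/{n}A.npz",**d);im=d["img"][:,:,::-1]
    cv2.imwrite(f"pics/{n}A.png",im)
    if n=="side": cv2.imwrite("pics/sideAz.png",cv2.resize(im[150:270,320:440],None,fx=5,fy=5,interpolation=cv2.INTER_CUBIC))
E
```

```text
t: 24.95
eef_pos: [0.5932, 0.0278, 0.1519]
orientation: [0.705, 0.057, -0.704, 0.06]
wrist_force: [3.3, -8.4, 4.8]
finger_gap: 0.0088
fn(against push) -1.88 fy 8.83 pos along n -589.85
t: 25.95
eef_pos: [0.594, 0.0309, 0.2445]
orientation: [0.707, 0.059, -0.702, 0.059]
wrist_force: [-0.6, -0.1, -1.2]
finger_gap: 0.0257
```

View pics/wristA.png

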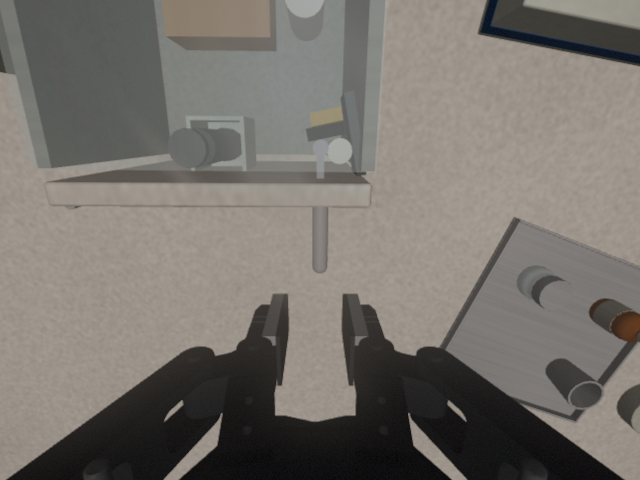

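View pics/sideAz.png

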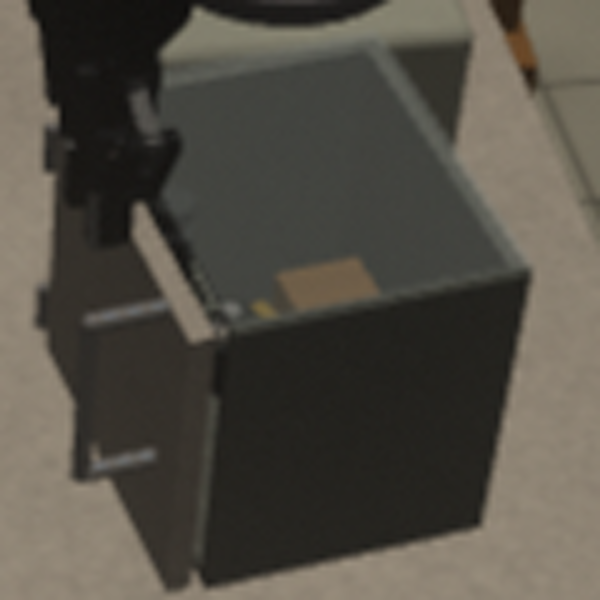

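```bash
python3 - <<'E'
from h import *
import cv2
def edge(n):
    im=load(n)["img"].astype(float)
    im=cv2.GaussianBlur(im.mean(2),(3,3),0); g=np.diff(im,axis=0)
    # find strongest negative/pos gradient near row 207 at left and right columns
    pts=[(x,200+np.abs(g[200:216,x]).argmax()) for x in list(range(90,300,10))]
    return pts
for n in("wrist1","wristA"):
    w=load(n);pts=np.array(edge(n),float);P=np.array([onz(w,x,y+.5,.185) for x,y in pts])
    k=np.polyfit(P[:,1],P[:,0],1);r=np.std(P[:,0]-np.polyval(k,P[:,1]));ang=-atan(k[0])  # d=( -k,-1)
    th=YAW-(-atan2(-k[0],1))*-1 if 0 else None
    d=np.array([-k[0],-1]);print(n,pts[[0,10,-1]].tolist(),"theta",atan2(-d@U,-d@V),"resid",r,"x@y=.03",np.polyval(k,.03))
w=load("wristA");b=onz(w,370,207,.185);a=onz(w,48,207,.185);print(a,b,onz(w,319.5,268,.178))
E
```

```text
wrist1 [[90.0, 210.0], [190.0, 207.0], [290.0, 207.0]] theta 0.04232237404908845 resid 0.0007056785077425589 x@y=.03 0.6235307092928652
wristA [[90.0, 206.0], [190.0, 204.0], [290.0, 204.0]] theta -0.011075158434346661 resid 0.000754193093250775 x@y=.03 0.6332465888766532
[0.60410431 0.19796234 0.185     ] [0.6368424  0.00330113 0.185     ] [0.58924956 0.02641847 0.178     ]
```

```bash
python3 -m pendant '0 0 0 0 30; 0 0 0 0 30; 0 0 0 0 30; 0 0 0 0 30'; python3 - <<'E'
from h import *
from workcell import arm
w=arm.snapshot("wrist");a=load("wristA")
print("mean diff",np.abs(w["img"].astype(int)-a["img"]).mean(), arm.sense()["wrist_force"])
print(arm.sign_off())
E
```

```text
t: 26.6
eef_pos: [0.5923, 0.0306, 0.2406]
orientation: [-0.705, -0.059, 0.705, -0.059]
wrist_force: [0.1, -0.3, 0.0]
finger_gap: 0.0257
mean diff 3.8763389756944444 [0.22296006 0.0725056  0.24282859]
the job is handed in; nothing more can be done
None
```

The job is done and handed in at about 26.7 s of the 72 s allowed; the sign-off gave no verdict.

- **Opening:** I pinched the handle and pulled the door through its catch to about 1.43 rad, as measured from the wrist camera.
- **Placing:** I stood the instrument in the pocket, feeling its foot meet the floor at the expected height (5 to 10 N). I let go, and the pictures showed it standing upright.
- **Closing:** I eased the door shut in steps of 1 to 1.5 mm. The resistance rose to about 9 N, dropped to slightly below zero as the catch took over, then rose to about 7 N at the stop. I then eased back, released the handle and lifted clear.

**Last checks:**
- **Door angle:** The door sits 9 to 10 mm deeper at the handle than at the start, about 0.05 to 0.057 rad. That puts it near 0, between about -0.01 and 0.02 rad depending on the estimate, all below 0.045.
- **Instrument and bystanders:** The instrument looked upright in the pocket. By eye, nothing else in view had shifted, and I did not measure it. The bowl and spray bottle were not in the pictures I viewed after the door was shut.
- **Contact:** The wrist force was about 0 with the gripper clear.
- **Unclear:** I compared two final pictures to confirm everything was still. They differed slightly (mean 3.9 grey levels), but the arm had settled a few mm between them, so this does not prove or disprove it.
- **Disagreed:** The side and wrist cameras differed by 6 to 8 mm on the pocket's position. I settled the final alignment by measuring the foot against the pocket within each view.

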